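Probe the open shaft bore of a gearbox casting

ROBOT

A 7-joint arm with a two-finger parallel gripper is mounted at the origin on the work surface. World frame = base frame: x ahead of the robot, y to its left, z up, the work surface at z = 0. Lengths are in m, angles in rad, forces in N, time in s.
With the tool pointing down it reaches from about 0.425 to 0.825 m from the base axis. Payload 3.6 kg.
Tool frame: the origin (TCP) lies on the centre line of the jaws, within the pads' length; the fingertips stand 11 mm ahead of it and the grasp point (between the pads) lies 8 mm behind it; z points along the fingers, y is the direction in which the jaws open and shut (so a half turn about z gives the same grasp; the last joint's range is limited). The gripper opens to 93 mm and grips with 3 to 60 N. Pads are 15 mm wide; open, the fingers measure 128 mm over their backs; the gripper's body (75 mm by 188 mm) begins 65 mm behind the grasp point.
Start: joints at [-1.298, 0.615, -0.013, 1.423, 0.008, 1.103, -0.04], TCP at [0.191, 0.621, 0.23] pointing down, gripper open.
Joint ranges: [-3.12, 3.12], [-0.3, 2.06], [-1.34, 1.32], [0.26, 2.42], [-1.36, 4.5], [0.01, 1.98], [-2.84, 2.84]. Speed limits (rad/s): [2.79, 2.79, 3.14, 3.14, 3.14, 3.14, 3.14].

INTERFACE

Orientations are given as a rotation vector (axis times angle).
In Python, from rig import env, get_image, camera_params gives the robot as it stands. The module is installed in compiled form; this text tells all that it offers.
- The arm moves only by the tool carry_out, never from a script. Its argument "increments" is a list that holds one entry, the list of rows, each a list of 7 numbers: the shift along the tool's x, y, z in mm, then the turn, a rotation vector about the tool's x, y, z in degrees, then the opening, from -1 (shut) to 1 (fully open). A call has 1 to 8 rows; each row is the pose to reach, as a shift and turn from the pose commanded when the call began, along the tool's axes at that moment; what a row does not reach only later rows make up. A row lasts 1/10 s, in which the tool goes at most 50 mm and 8.59 degrees, less where a joint would pass 70% of its speed; a pose out of reach is approached as far as the arm can. A call with a gripper value outside its range is refused whole. The fingers move at their own pace and stop on an object; "newtons" is the grip in N (left out, the last holds). Time passes only in rows, so rows that repeat a pose let the fingers close. It gives the time, the measured TCP pose, the force and the opening at its end, in the units of the state.
- env.state(): the state, without advancing time (a new reading comes with each control period).
- get_image(name): name is "scene" or "top" or "wrist"; returns (picture, depth): 480x640x3 uint8, red, green, blue; 480x640 float32, m along the optical axis (not along the pixel's ray), 0 where there is no reading.
- camera_params(name): a dict with "K" (3x3 intrinsics, pixels), "view" (4x4, takes a point from world to camera coordinates). Camera axes: x right, y down, z forward; pixel columns grow to the right and rows downward; lengths in m; the calibration is good to about 2 mm. The wrist camera is an equidistant fisheye: a pixel r from the principal point sees the ray r / f radians off the axis. A picture is of the moment at which its call begins: read the wrist's pose just before it. camera_params takes no time and is no camera call; for the wrist camera it gives the pose at the moment of the call.
- env.finish_job(): hands the job in, once; it reports no verdict.
The state is a dict: "time": time; "joint_pos": joint angles; "qd": joint speeds; "joint_torque": joint torques, N m; "tool_pos": TCP position; "tool_rot": TCP orientation; "contact_force": force on the tool from outside, world axes, zero at the start; "moment": the same for the moment, N m; "opening": opening from 0.0 (shut) to 1.0 (fully open).
Only numpy, scipy, OpenCV 4.12 (cv2) and the standard library are available. Lean on these libraries where they do the work, as an engineer would, in place of code of your own. Each camera call takes 0.05 s, during which the arm holds its last target. There are 200 camera calls.

TASK

Shafts are still fitted in two of the three bores on top of the gearbox casting; find the empty bore. Take the slender probe (not the thicker plug gauge) out of the gauge stand and lower its stem at least 40 mm down the empty bore, never letting it touch the casting, the bore's walls or floor, or the fitted shafts, and finish while still holding it there in the gripper: upright, centred and still, for its reading. Leave everything else where it is.

Things in the scene. Friction and masses are not known exactly. Their poses are not given: they have to be found in the camera images.
- probe: the probe: round steel stem 10 mm wide, 100 long, then a flange disc 34 mm wide, 5 thick, then a dark round grip 22 mm wide, 50 long on top (155 mm overall, about 0.18 kg). It hangs upright in one of the stand's holes, flange on the top plate, tip 15 mm above the bench. Origin: centre of the stem's lower end; z runs up to the grip (flange underside at 100, grip from 105 to 155 mm).
- probe_tip (a point): centre of the lower end of the probe's stem (the same point as the probe's origin)
- plug_gauge: not wanted: a plug gauge in the stand's other hole, with a thicker, shorter stem (18 mm wide, 80 long), the same 34 x 5 mm flange and a thicker, shorter grip (30 mm wide, 30 tall). Origin: lower end of its stem; z up. Its top stands 35 mm over the stand's plate.
- stand: gauge stand fixed to the bench: base 90 x 180 mm, end walls, wooden top plate 70 x 180 mm, 10 mm thick, its top 115 mm above the bench. Two 20 mm holes go through the plate, 45 mm either side of its middle along its y axis; probe and plug gauge hang in them, either way round. Origin: centre of its underside; z up.
- casting: aluminium gearbox casting fixed to the bench: foot 130 x 240 mm, 15 thick; body 90 x 196 mm, 90 mm high; on top three round bosses 40 mm wide, 10 tall, in a row along its y axis, 62 mm apart. Each has a vertical bore 24 mm wide and 85 mm deep (mouth 100 mm, blind floor 15 mm above the bench). Origin: centre of its underside; z up.
- bore_a (a point): centre of the bore mouth at the +y end of the casting, level with the boss's top; z up
- bore_b (a point): centre of the middle bore mouth, level with the boss's top; z up
- bore_c (a point): centre of the bore mouth at the -y end of the casting, level with the boss's top; z up
- shaft_1: a steel shaft fixed in one of the three bores, filling it and standing 30 mm out of it (its splined top is 130 mm above the bench). Origin: centre of its lower end, on the axis of its bore, 15 mm above the bench
- shaft_2: a second shaft like shaft_1, fixed in another of the three bores; origin as for shaft_1
- socket: bystander: short steel tube socket, 26 mm wide, 32 tall. Origin: centre of the part's underside
- bearing: bystander: flat steel bearing ring, 40 mm wide, 12 tall. Origin: centre of the part's underside
- wrench: bystander: steel spanner lying flat on the bench, its length along its x axis. Origin: centre of the part's underside
- screwdriver: bystander: screwdriver lying flat on the bench, its length along its x axis. Origin: centre of the part's underside
- spray_can: bystander: standing can, 60 mm wide, 130 tall. Origin: centre of the part's underside
- grease_jar: bystander: standing jar, 72 mm wide, 80 tall. Origin: centre of the part's underside
- pinion: bystander: steel gear, 60 mm wide, 40 tall. Origin: centre of the part's underside
- wood_block: bystander: wooden block 70 x 150 x 45 mm. Origin: centre of the part's underside
Mind the look-alikes: they are no part of the job. Leave any yellow look-alike of the probe alone. What is shaped like the stand but green is not meant.

How it is judged:
On the way, in this order (a step that is already met when the one before it is completed fails the run):
1. the probe is lifted out of the stand: its tip is clear above the top plate (z of probe_tip in the frame of stand above 0.12 m), for 0.1 s.
2. the probe's tip is at least 40 mm down the empty bore, within 4 mm of its axis (((horizontal distance between probe_tip and bore_a below 0.004 m and z of probe_tip in the frame of bore_a below -0.04 m and horizontal distance between each of shaft_1, shaft_2 and bore_a above 0.03 m) or (horizontal distance between probe_tip and bore_b below 0.004 m and z of probe_tip in the frame of bore_b below -0.04 m and horizontal distance between each of shaft_1, shaft_2 and bore_b above 0.03 m) or (horizontal distance between probe_tip and bore_c below 0.004 m and z of probe_tip in the frame of bore_c below -0.04 m and horizontal distance between each of shaft_1, shaft_2 and bore_c above 0.03 m))), for 0.2 s.
At the end, for the whole second after the job is handed in: The probe is held in the fingers (over 1 N) and touches neither casting, shafts nor stand; its tip is at least 40 mm below the mouth of the bore that has no shaft, within 4 mm of that bore's axis; it is upright within 4 degrees and still (under 20 mm/s) (((horizontal distance between probe_tip and bore_a below 0.004 m and z of probe_tip in the frame of bore_a below -0.04 m and horizontal distance between each of shaft_1, shaft_2 and bore_a above 0.03 m) or (horizontal distance between probe_tip and bore_b below 0.004 m and z of probe_tip in the frame of bore_b below -0.04 m and horizontal distance between each of shaft_1, shaft_2 and bore_b above 0.03 m) or (horizontal distance between probe_tip and bore_c below 0.004 m and z of probe_tip in the frame of bore_c below -0.04 m and horizontal distance between each of shaft_1, shaft_2 and bore_c above 0.03 m)) and angle between probe's own z axis and vertical below 0.07 rad and linear speed of probe below 0.02 m/s and contact force between probe and casting below 0.3 N and contact force between probe and shaft_1 below 0.3 N and contact force between probe and shaft_2 below 0.3 N and contact force between probe and stand below 0.3 N and contact force between probe and the fingers above 1 N); the arm keeps its last pose, push and grip.
It fails at once if the probe touches the casting (bore wall, floor or outside) or a fitted shaft (contact force between probe and casting above 0.5 N or contact force between probe and shaft_1 above 0.5 N or contact force between probe and shaft_2 above 0.5 N).
It fails at once if the plug gauge is moved by more than 20 mm (distance of plug_gauge from where it was at the start of the episode above 0.02 m).
It fails at once if a bystander is moved by more than 30 mm (distance of any of socket, bearing, wrench, screwdriver, spray_can, grease_jar, pinion, wood_block from where it was at the start of the episode above 0.03 m).
It also fails if it takes over 58 s, if anything falls off the work surface, if the arm or the gripper's body presses on something with over 40 N, if the wrist force passes 120 N, or if a joint passes its speed limit or range.

## Working session

There is one attempt and no reset: what is moved stays moved. The work goes in short steps, Python scripts to look and compute and a tool call to move; the robot and the scene stay as the last step left them, time stands still between calls to the robot, and variables do not carry over. Pictures are saved under pics/ and viewed, about 8 in all and at most 12, crops included, and the job is handed in when it is done.

Besides the shell and the picture viewer there is one more tool, called after "Emit:" as name(argument=value, ...), one argument or row to a line, values as JSON. carry_out: Moves the arm, as the interface text tells. Its arguments: {"type":"object","properties":{"increments":{"type":"array","items":{"type":"array","items":{"type":"array","items":{"type":"number"}}}},"newtons":{"type":"number"}},"required":["increments"]}

```bash
mkdir -p pics
cat > h.py <<'E'
import numpy as np, cv2
from rig import env, get_image, camera_params
def grab(n,f=None):
    cp=camera_params(n); im,d=get_image(n)
    if f: cv2.imwrite('pics/'+f,im[:,:,::-1]); np.savez('pics/'+f+'.npz',im=im,d=d,K=cp['K'],V=cp['view'])
    return im,d,np.array(cp['K']),np.array(cp['view'])
def load(f):
    z=np.load('pics/'+f+'.npz'); return z['im'],z['d'],z['K'],z['V']
def cloud(d,K,V):
    v,u=np.mgrid[:d.shape[0],:d.shape[1]]
    P=np.stack([(u-K[0,2])/K[0,0]*d,(v-K[1,2])/K[1,1]*d,d],-1)
    return (P-V[:3,3])@V[:3,:3]
def ray(u,v,K,V,z,fish=False):
    x=np.array([(u-K[0,2])/K[0,0],(v-K[1,2])/K[1,1]])
    if fish:
        r=np.hypot(*x); c=np.r_[x/max(r,1e-9)*np.sin(r),np.cos(r)]
    else: c=np.r_[x,1]
    R=V[:3,:3]; o=-R.T@V[:3,3]; w=R.T@c
    return o+w*(z-o[2])/w[2]
E
python3 - <<'E'
from h import *
a=grab('top','top.png');b=grab('scene','scene.png')
for x in (a,b): print(x[2],x[3])
print(env.state())
E
```

```text
[[624.59554199   0.         321.22517231]
 [  0.         624.59554199 240.02707882]
 [  0.           0.           1.        ]] [[ 0.02725314 -0.99956685 -0.0111077  -0.08556118]
 [-0.99805339 -0.02658497 -0.05641509  0.50620896]
 [ 0.05609535  0.01262357 -0.99834561  1.46613196]
 [ 0.          0.          0.          1.        ]]
[[464.42095519   0.         318.76298752]
 [  0.         464.42095519 244.11287946]
 [  0.           0.           1.        ]] [[-0.71653572  0.69743195  0.012854    0.41853618]
 [ 0.55314028  0.57932563 -0.59867992 -0.19569043]
 [-0.42498516 -0.42186548 -0.80088522  1.11884803]
 [ 0.          0.          0.          1.        ]]
{'time': 0.1, 'joint_pos': array([-1.29850954,  0.61582621, -0.01259868,  1.42473078,  0.00809223,
        1.10344333, -0.04041452]), 'qd': array([-1.21001394e-03, -2.33433574e-03, -2.40381547e-04, -5.25191374e-03,
        3.75555063e-04, -1.23231649e-03,  8.11474555e-05]), 'joint_torque': array([ 1.12096703e-03, -4.60039866e+01,  2.10052645e-01, -1.66242743e+01,
       -6.12196606e-02,  1.69921608e-02,  9.79366791e-05]), 'tool_pos': array([0.19112523, 0.62053402, 0.22859727]), 'tool_rot': array([-0.46749079, -3.10629186,  0.00366924]), 'contact_force': array([ 0.54037588,  0.27747087, -0.26173918]), 'moment': array([-0.0287347 , -0.0492143 ,  0.05240868]), 'opening': 0.9968090662115342}
```

View pics/top.png

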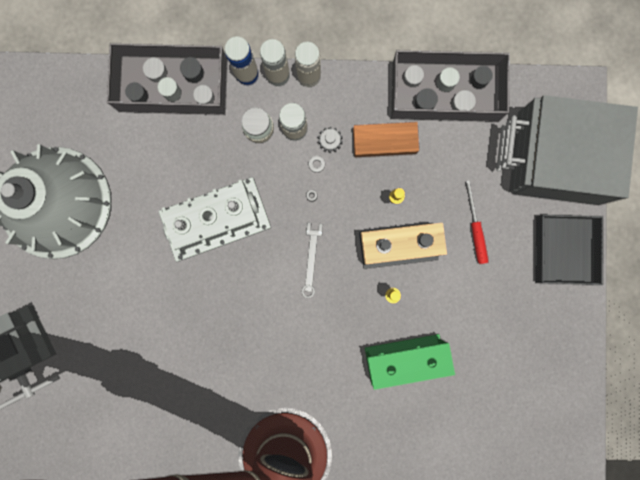

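View pics/scene.png

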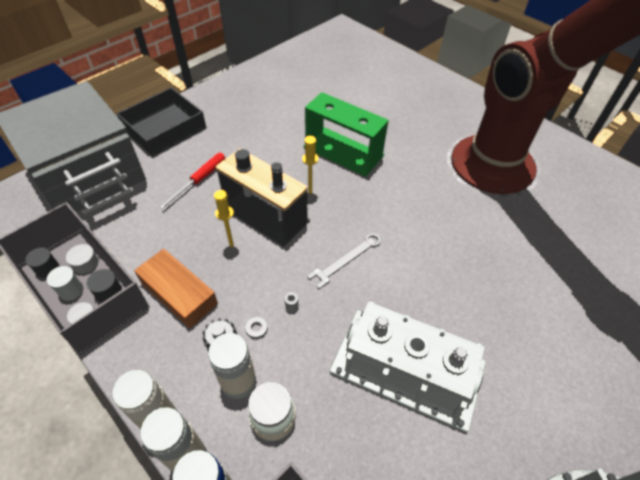

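Top view: the stand (wood) is at (403,243), with dark grips at (384,245) and (426,240). The green look-alike is at (410,362), and the yellow ones are at (397,195) and (392,295). In the casting, bosses (181,226) and (234,206) carry shafts, and the middle one (208,216) is open. In the scene view the grip at (277,172) looks taller and more slender than the one at (242,158). I'll measure these and confirm with a crop.

Run:
```python
from h import *
im,d,K,V=load('top.png'); P=cloud(d,K,V)
hsv=cv2.cvtColor(im,cv2.COLOR_RGB2HSV)
np.set_printoptions(precision=4,suppress=True)
# stand plate by colour+height
m=(hsv[...,0]>10)&(hsv[...,0]<25)&(hsv[...,1]>60)&(abs(P[...,2]-.115)<.012)
m[:,:350]=0;m[:210]=0;m[280:]=0
q=P[m]; r=cv2.minAreaRect(q[:,:2].astype(np.float32)*1000); print('plate',m.sum(),r,np.median(q[:,2]))
for n,(u,v) in dict(g1=(384,245),g2=(426,240),y1=(397,195),y2=(392,295),s1=(181,226),b=(208,216),s2=(234,206)).items():
    w=P[v-12:v+13,u-12:u+13].reshape(-1,3); z=w[:,2]; zt=np.percentile(z,98); t=w[z>zt-.012]
    print(n,'ztop',zt,'centre',t.mean(0),len(t), 'extent',np.ptp(t[:,:2],0), 'plane ray',ray(u,v,K,V,zt))
# bore: dark disc in middle boss
g=cv2.cvtColor(im,cv2.COLOR_RGB2GRAY); print(d[206:227:2,198:219:2].round(2)); 
# body
z=P[...,2]; m=(abs(z-.09)<.012); m[:, :140]=0;m[:,290:]=0;m[:160]=0;m[280:]=0
r=cv2.minAreaRect(P[m][:,:2].astype(np.float32)*1000);print('body',r)
s=load('scene.png')[0][:,:,::-1]
a=cv2.resize(s[130:250,190:340],(600,480),interpolation=3)
cv2.imwrite('pics/c1.png',a)
```

```text
plate 2215 ((500.0328063964844, -255.90701293945312), (70.21256256103516, 180.53289794921875), 8.483053207397461) 0.11567276351578032
g1 ztop 0.17385748402209475 centre [ 0.49   -0.206   0.2258] 95 extent [0.0782 0.1315] plane ray [ 0.4924 -0.2066  0.1739]
g2 ztop 0.15443552935906085 centre [ 0.5048 -0.2954  0.1766] 154 extent [0.0946 0.2235] plane ray [ 0.5065 -0.2978  0.1544]
y1 ztop 0.15923922938709664 centre [ 0.5988 -0.2335  0.2008] 88 extent [0.19   0.1586] plane ray [ 0.6011 -0.2334  0.1592]
y2 ztop 0.15881793463623312 centre [ 0.3871 -0.2267  0.2243] 96 extent [0.051  0.1544] plane ray [ 0.3873 -0.2272  0.1588]
s1 ztop 0.1327304676692215 centre [0.5239 0.2268 0.1842] 74 extent [0.1127 0.3418] plane ray [0.5242 0.234  0.1327]
b ztop 0.10445010077893127 centre [0.549  0.1794 0.1134] 266 extent [0.1537 0.3013] plane ray [0.5502 0.1812 0.1045]
s2 ztop 0.13312407817358907 centre [0.5666 0.1161 0.1881] 70 extent [0.1574 0.2266] plane ray [0.5711 0.1194 0.1331]
[[1.41 1.41 1.41 1.41 1.41 1.41 1.4  1.41 1.42 1.41 1.41]
 [1.41 1.42 1.41 1.4  1.4  1.4  1.4  1.41 1.41 1.41 1.41]
 [1.41 1.41 1.4  1.4  1.4  1.4  1.4  1.4  1.39 1.41 1.41]
 [1.41 1.4  1.4  1.4  1.42 1.43 1.44 1.4  1.4  1.41 1.41]
 [1.41 1.4  1.4  1.42 1.44 1.45 1.46 1.47 1.4  1.4  1.41]
 [1.41 1.4  1.4  1.42 1.44 1.46 1.48 1.49 1.4  1.4  1.41]
 [1.41 1.4  1.4  1.42 1.45 1.47 1.48 1.48 1.39 1.4  1.41]
 [1.41 1.4  1.4  1.4  1.43 1.47 1.48 1.4  1.4  1.41 1.41]
 [1.41 1.41 1.4  1.4  1.39 1.4  1.4  1.4  1.4  1.41 0.  ]
 [1.41 1.41 1.41 1.4  1.4  1.39 1.4  1.4  1.41 1.41 1.41]
 [1.41 1.41 1.41 1.4  1.41 1.41 1.41 1.41 1.41 1.41 1.41]]
body ((551.0008544921875, 183.07504272460938), (111.39344787597656, 214.659912109375), 21.661659240722656)
```

View pics/c1.png

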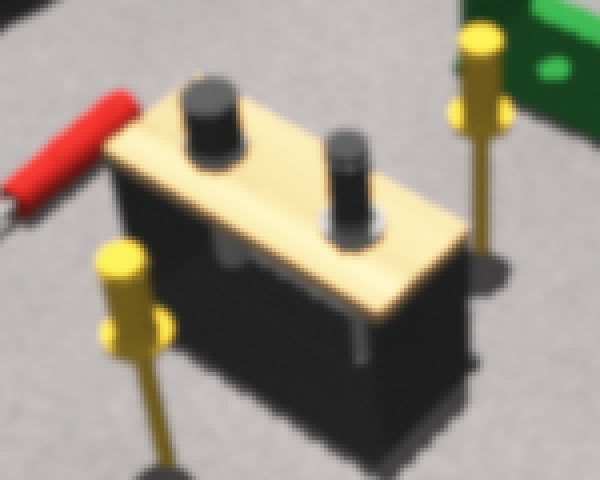

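The crop shows the slender, taller dark grip on the right with a thin stem under the plate. That is top pixel (384,245), measured top 0.174 (0.170 expected). The left one (426,240), top 0.154, is the plug gauge. The middle bore has depth readings down inside it, so it's the empty one. On the way I'll pause over the casting for a wrist look.

```bash
cat >> h.py <<'E'
from scipy.spatial.transform import Rotation as Ro
def delta(target):
    s=env.state(); R=Ro.from_rotvec(s['tool_rot'])
    print('t',s['time'],'tcp',s['tool_pos'].round(4),'delta mm',(R.inv().apply(np.array(target)-s['tool_pos'])*1000).round(1),'z',R.as_matrix()[:,2].round(4),'y',R.as_matrix()[:,1].round(3))
E
python3 - <<'E'
from h import *
delta([.50,.18,.26])
E
```

```text
t 0.1 tcp [0.1911 0.6205 0.2286] delta mm [-424.9 -330.2  -30.6] z [-7.0e-04 -2.3e-03 -1.0e+00] y [ 0.294  0.956 -0.002]
```

Emit:
carry_out(
  increments=[
    [[-40,-30,-30,0,0,0,0.3],[-80,-61,-30,0,0,0,0.3],[-120,-92,-30,0,0,0,0.3],[-160,-123,-30,0,0,0,0.3],[-200,-154,-30,0,0,0,0.3],[-240,-185,-30,0,0,0,0.3],[-280,-216,-30,0,0,0,0.3],[-320,-247,-30,0,0,0,0.3]],
  ],
)

```text
time: 0.9
tool_pos: [0.4184, 0.2984, 0.2594]
tool_rot: [-0.467, -3.106, 0.001]
contact_force: [0.8, 0.9, -0.5]
opening: 0.65
```

Emit:
carry_out(
  increments=[
    [[-35,-28,0,0,0,0,0.3],[-70,-56,0,0,0,0,0.3],[-105,-83,0,0,0,0,0.3],[-105,-83,0,0,0,0,0.3],[-105,-83,0,0,0,0,0.3]],
  ],
)

```text
time: 1.4
tool_pos: [0.4938, 0.1891, 0.2592]
tool_rot: [-0.472, -3.105, 0.001]
contact_force: [0.3, 1.0, -0.3]
opening: 0.648
```

Run:
```python
from h import *
delta([.50,.18,.26]); a=grab('wrist','w1.png'); print(a[2],a[3],env.state()['opening'])
```

```text
t 1.4 tcp [0.4938 0.1891 0.2592] delta mm [-8.6 -6.9 -0.8] z [-1.2e-03 -2.0e-04 -1.0e+00] y [ 0.297  0.955 -0.001]
[[371.64829954   0.         322.48966939]
 [  0.         371.64829954 243.46817534]
 [  0.           0.           1.        ]] [[ 2.97697225e-01  9.54660298e-01  2.78039272e-04 -3.28221276e-01]
 [ 9.23227271e-01 -2.87969379e-01  2.54411169e-01 -4.39743365e-01]
 [ 2.42956310e-01 -7.54808057e-02 -9.67096107e-01  3.12180990e-01]
 [ 0.00000000e+00  0.00000000e+00  0.00000000e+00  1.00000000e+00]] 0.6512532258839319
```

View pics/w1.png

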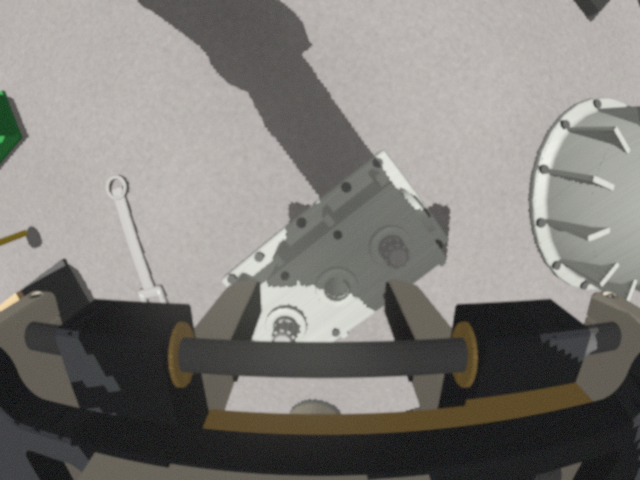

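The wrist view shows shafts at (388,246) and (284,327). The middle boss at (336,286) has no shaft. Next I measure the bore centre from it by depth and rays.

```bash
cat >> h.py <<'E'
def fcloud(d,K,V):
    v,u=np.mgrid[:d.shape[0],:d.shape[1]]
    x=(u-K[0,2])/K[0,0];y=(v-K[1,2])/K[1,1];r=np.hypot(x,y)+1e-9
    t=np.tan(r)/r
    return (np.stack([x*t*d,y*t*d,d],-1)-V[:3,3])@V[:3,:3]
E
python3 - <<'E'
from h import *
np.set_printoptions(precision=4,suppress=True)
im,d,K,V=load('w1.png'); P=fcloud(d,K,V); print('cam',-V[:3,:3].T@V[:3,3])
for u,v in((388,246),(336,286),(284,327)): print(P[v,u],ray(u,v,K,V,.1,True),ray(u,v,K,V,.13,True))
print((P[260:312:4,312:362:4,2]*1000).round(0).astype(int))
# boss top pixels near middle bore
def boss(m,c):
    return
m=(abs(P[...,2]-.1)<.004); c=np.array([.549,.179]); m&=np.hypot(*(np.moveaxis(P[...,:2]-c,-1,0)))<.027
q=P[m][:,:2].astype(np.float32)*1000; print('boss',len(q),cv2.minEnclosingCircle(q),np.percentile(q,[1,99],0))
# top cam: same
im2,d2,K2,V2=load('top.png');P2=cloud(d2,K2,V2)
m=(abs(P2[...,2]-.1)<.004); m&=np.hypot(*(np.moveaxis(P2[...,:2]-c,-1,0)))<.027
q=P2[m][:,:2].astype(np.float32)*1000; print('boss top',len(q),cv2.minEnclosingCircle(q),np.percentile(q,[1,99],0))
a=np.hstack([cv2.resize(im[256:316,296:376],(480,360),interpolation=2),cv2.resize(im2[196:236,188:228],(320,320),interpolation=2).copy()[:320] if 0 else cv2.resize(im2[196:236,188:228],(320,360),interpolation=2)])
a=cv2.normalize(a,None,0,255,cv2.NORM_MINMAX)
cv2.imwrite('pics/c2.png',a[:,:,::-1])
delta([.493,-.13,.26])
E
```

```text
cam [0.4278 0.2103 0.4139]
[0.5187 0.2381 0.1237] [0.5262 0.2404 0.1   ] [0.5168 0.2375 0.13  ]
[0.563  0.1826 0.0619] [0.5483 0.1856 0.1   ] [0.5368 0.188  0.13  ]
[0.5639 0.1323 0.1218] [0.5741 0.1265 0.1   ] [0.5601 0.1345 0.13  ]
[[ 90  90  89  89  90  90  90  90  90  90  89  90  91]
 [ 90  90  90  89  90  89  90  92  89  89  90  90  89]
 [ 89  89  89  89  90  96  96  96  93  89  89  90  89]
 [ 90  90  91  98 100 100  99 100  98 100  90  89  89]
 [ 89  90  97  99  99 100  33  99  99 100  98  91  90]
 [ 90  92 100 101  98  43  42  45  55  98 100  96  90]
 [ 90  98 100 100  62  57  56  59  66  77 100  99  91]
 [ 90  99 100  86  72  68  66  69  77  85  99  99  89]
 [ 89  99  99  97  84  78  78  78  84  92  99  99  89]
 [ 89  89  99  99  94  89  89  90  94 100 101  88  89]
 [ 90  90  99  99  98  97  95  97  99  99 100  89  90]
 [ 89  89  89 100 100 100  99  99 100 100  90  89  90]
 [ 90  89  90  90  90  88  89  90  90  88  90  89  91]]
boss 899 ((551.657470703125, 185.1285400390625), 20.298152923583984) [[532.5573 166.7316]
 [569.4995 204.1104]]
boss top 142 ((548.6788330078125, 178.03286743164062), 25.658946990966797) [[532.4972 162.1116]
 [571.7525 202.6871]]
t 1.45 tcp [0.493  0.1908 0.2592] delta mm [ -94.2 -306.6   -1. ] z [-0.0015  0.0006 -1.    ] y [0.294 0.956 0.   ]
```

View pics/c2.png

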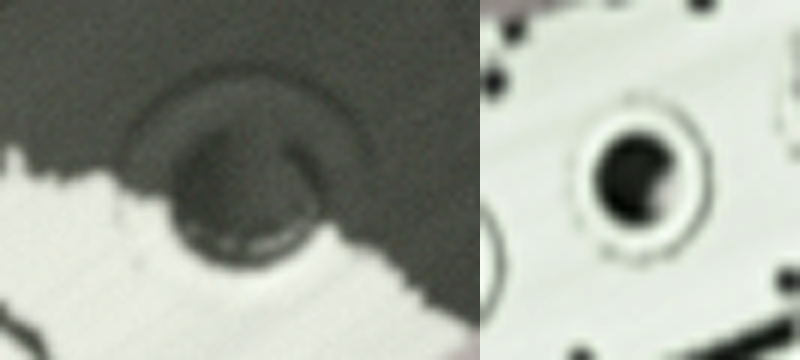

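The boss circle fits well in the wrist view: centre (0.552, 0.185), radius 20.3 mm (20 expected). The top view gives (0.552, 0.182). The bore is plainly empty. Next, go over towards the stand for a close look.

Emit:
carry_out(
  increments=[
    [[-10,-46,0,0,0,0,0.3],[-20,-92,0,0,0,0,0.3],[-30,-138,0,0,0,0,0.3],[-40,-185,0,0,0,0,0.3],[-50,-232,0,0,0,0,0.3],[-60,-280,0,0,0,0,0.3],[-70,-320,0,0,0,0,0.3],[-78,-360,0,0,0,0,0.3]],
  ],
)

```text
time: 2.25
tool_pos: [0.4627, -0.1762, 0.2597]
tool_rot: [0.461, 3.107, 0.002]
contact_force: [0.7, -0.1, -0.3]
opening: 0.648
```

Emit:
carry_out(
  increments=[
    [[-5,-22,0,0,0,0,0.3],[-5,-22,0,0,0,0,0.3],[-5,-22,0,0,0,0,0.3],[-5,-22,0,0,0,0,0.3],[-5,-22,0,0,0,0,0.3]],
  ],
)

```text
time: 2.75
tool_pos: [0.4612, -0.197, 0.2596]
tool_rot: [-0.461, -3.107, -0.002]
contact_force: [0.0, -0.1, -0.4]
opening: 0.649
```

Run:
```python
from h import *
np.set_printoptions(precision=4,suppress=True)
print(env.state()['joint_pos'])
im,d,K,V=grab('wrist','w2.png'); P=fcloud(d,K,V)
z=P[...,2]
c=np.array([.4934,-.2115]); rr=np.hypot(*(np.moveaxis(P[...,:2]-c,-1,0)))
for lo,hi,n in((.1175,.125,'flange'),(.162,.18,'griptop'),(.124,.164,'gripside'),(.11,.1172,'plate')):
    m=(rr<.035)&(z>lo)&(z<hi); q=P[m]
    if len(q)>5: print(n,len(q),np.median(q[:,2]),cv2.minEnclosingCircle(q[:,:2].astype(np.float32)*1000),(np.percentile(q,[2,98],0).mean(0)))
m=(rr<.3)&(abs(z-.115)<.004)&(abs(P[...,1]+.25)<.12)&(abs(P[...,0]-.5)<.06)
print('plate',cv2.minAreaRect(P[m][:,:2].astype(np.float32)*1000))
delta([.4934,-.2115,.26])
```

```text
[ 0.2229  0.3564  0.1911  1.804  -0.0805  0.9892  1.7228]
flange 526 0.11948454157095181 ((494.4007263183594, -210.1836700439453), 17.480915069580078) [ 0.4918 -0.21    0.1211]
griptop 746 0.16929709142338162 ((493.79730224609375, -209.5739288330078), 11.5811767578125) [ 0.4935 -0.2097  0.1675]
gripside 460 0.14329968327449255 ((492.95697021484375, -209.5245361328125), 11.108460426330566) [ 0.4888 -0.2091  0.144 ]
plate 3246 0.11452052141473604 ((493.3904113769531, -211.49134826660156), 34.98351287841797) [ 0.492  -0.2114  0.1145]
plate ((501.07647705078125, -254.5387725830078), (71.23151397705078, 180.99868774414062), 8.342183113098145)
t 2.8 tcp [ 0.4611 -0.1974  0.2596] delta mm [-35.   -4.1  -0.4] z [ 0.      0.0008 -1.    ] y [0.291 0.957 0.001]
```

View pics/w2.png

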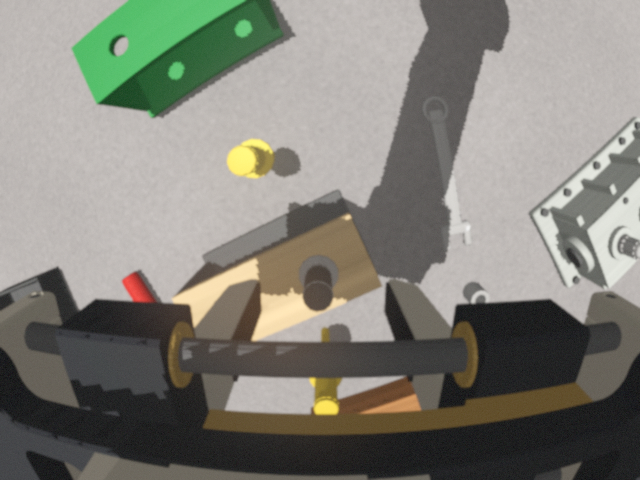

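The probe's grip is at (318,290) in the wrist picture: centre (0.494, -0.210), radius 11.6 mm, top 0.169. The flange radius is 17.5 mm. All match the description, so I go over it and down.

Emit:
carry_out(
  increments=[
    [[-20,-1,0,0,0,0,0.3],[-35,-2,0,0,0,0,0.3],[-35,-2,0,0,0,0,0.3],[-35,-2,0,0,0,0,0.3],[-35,-2,20,0,0,0,0.3],[-35,-2,45,0,0,0,0.3],[-35,-2,60,0,0,0,0.3],[-35,-2,60,0,0,0,0.3]],
  ],
)

```text
time: 3.6
tool_pos: [0.4912, -0.2103, 0.1978]
tool_rot: [-0.466, -3.101, -0.002]
contact_force: [0.0, -0.0, -0.0]
opening: 0.652
```

Run:
```python
from h import *
delta([.4938,-.2098,.138])
```

```text
t 3.6 tcp [ 0.4912 -0.2103  0.1978] delta mm [-2.7  1.2 59.8] z [-0.0054  0.0023 -1.    ] y [0.294 0.956 0.001]
```

Emit:
carry_out(
  increments=[
    [[-2.5,1,15,0,0,0,0.3],[-2.5,1,35,0,0,0,0.3],[-2.5,1,52,0,0,0,0.3],[-2.5,1,60,0,0,0,0.3],[-2.5,1,60,0,0,0,0.3],[-2.5,1,60,0,0,0,0.3]],
  ],
)

```text
time: 4.2
tool_pos: [0.4966, -0.2116, 0.1407]
tool_rot: [0.467, 3.105, -0.001]
contact_force: [-1.0, -0.2, 0.5]
opening: 0.65
```

Run:
```python
from h import *
delta([.4938,-.2098,.138])
```

```text
t 4.2 tcp [ 0.4966 -0.2116  0.1407] delta mm [3.3 0.9 2.6] z [ 1.4e-03 -6.0e-04 -1.0e+00] y [ 0.294  0.956 -0.   ]
```

Emit:
carry_out(
  increments=[
    [[2,0,0,0,0,0,0.3],[2,0,0,0,0,0,0.3],[2,0,0,0,0,0,0],[2,0,0,0,0,0,-1],[2,0,0,0,0,0,-1],[2,0,0,0,0,0,-1],[2,0,0,0,0,0,-1],[2,0,0,0,0,0,-1]],
  ],
  newtons=30,
)

```text
time: 5.0
tool_pos: [0.4943, -0.2107, 0.1396]
tool_rot: [-0.467, -3.106, -0.0]
contact_force: [-0.5, 0.1, 0.2]
opening: 0.233
```

Emit:
carry_out(
  increments=[
    [[0,0,0,0,0,0,-1],[0,0,0,0,0,0,-1],[0,0,0,0,0,0,-1],[0,0,0,0,0,0,-1]],
  ],
  newtons=30,
)

```text
time: 5.4
tool_pos: [0.4943, -0.2108, 0.1396]
tool_rot: [-0.468, -3.107, 0.0]
contact_force: [0.4, 0.1, 0.1]
opening: 0.231
```

Run:
```python
from h import *
delta([.4938,-.2098,.29]); print(env.state()['opening']*93)
```

```text
t 5.4 tcp [ 0.4943 -0.2108  0.1396] delta mm [   0.7    0.8 -150.4] z [-1.e-04  0.e+00 -1.e+00] y [ 0.294  0.956 -0.   ]
21.438364443685455
```

Gripped: the opening is 21.4 mm and the grip 22 mm. Now lift straight up.

Emit:
carry_out(
  increments=[
    [[0,0,-10,0,0,0,-1],[0,0,-30,0,0,0,-1],[0,0,-55,0,0,0,-1],[0,0,-80,0,0,0,-1],[0,0,-105,0,0,0,-1],[0,0,-130,0,0,0,-1],[0,0,-145,0,0,0,-1],[0,0,-150,0,0,0,-1]],
  ],
)

```text
time: 6.2
tool_pos: [0.4947, -0.2112, 0.2918]
tool_rot: [0.467, 3.103, -0.001]
contact_force: [0.1, 0.0, -2.9]
opening: 0.23
```

Emit:
carry_out(
  increments=[
    [[0,0,-10,0,0,0,-1],[0,0,-20,0,0,0,-1],[0,0,-20,0,0,0,-1],[0,0,-20,0,0,0,-1]],
  ],
)

```text
time: 6.6
tool_pos: [0.4941, -0.2107, 0.3094]
tool_rot: [-0.467, -3.106, -0.0]
contact_force: [0.8, -0.0, -2.2]
opening: 0.234
```

Run:
```python
from h import *
delta([.49,.16,.31]); print(env.state()['opening']*93); grab('scene','s2.png'); im,d,K,V=grab('wrist','w3.png')
s=cv2.imread('pics/s2.png')[80:320,140:460]
cv2.imwrite('pics/c3.png',np.hstack([cv2.resize(s,(400,300)),cv2.resize(cv2.imread('pics/w3.png'),(400,300))]))
```

```text
t 6.6 tcp [ 0.4941 -0.2107  0.3094] delta mm [113.1 353.1  -0.6] z [-7.e-04  2.e-04 -1.e+00] y [ 0.294  0.956 -0.   ]
21.741346026840578
```

View pics/c3.png

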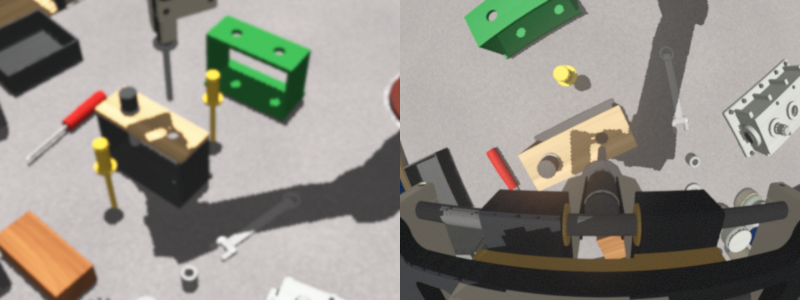

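The probe is held clear, and the plug gauge and yellow pieces are unmoved. Next I carry it to 60 mm short of the bore, with the tip at about z 0.185, above the 0.13 shafts.

Emit:
carry_out(
  increments=[
    [[6,20,0,0,0,0,-1],[18,60,0,0,0,0,-1],[31,100,0,0,0,0,-1],[43,140,0,0,0,0,-1],[55,180,0,0,0,0,-1],[68,220,0,0,0,0,-1],[80,260,0,0,0,0,-1],[92,300,0,0,0,0,-1]],
  ],
)

```text
time: 7.5
tool_pos: [0.4942, 0.1045, 0.3092]
tool_rot: [-0.468, -3.106, 0.001]
contact_force: [0.3, -0.4, -2.3]
opening: 0.235
```

Emit:
carry_out(
  increments=[
    [[10,35,0,0,0,0,-1],[20,65,0,0,0,0,-1],[27,85,0,0,0,0,-1],[30,95,0,0,0,0,-1],[30,95,0,0,0,0,-1],[30,95,0,0,0,0,-1],[30,95,0,0,0,0,-1],[30,95,0,0,0,0,-1]],
  ],
)

```text
time: 8.3
tool_pos: [0.4943, 0.201, 0.3097]
tool_rot: [0.472, 3.106, -0.001]
contact_force: [-0.2, 0.4, -2.5]
opening: 0.23
```

```bash
cat > meas.py <<'E'
from h import *
import sys
np.set_printoptions(precision=4,suppress=True)
def run(f):
    delta([.552,.185,.31]); s=env.state(); t=s['tool_pos']
    im,d,K,V=grab('wrist',f); P=fcloud(d,K,V); z=P[...,2]
    R=Ro.from_rotvec(s['tool_rot']); L=R.inv().apply((P-t).reshape(-1,3)).reshape(P.shape)
    ok=d>0.02
    c=np.array([.5517,.1851])
    m=ok&(abs(z-.1)<.004)&(np.hypot(P[...,0]-c[0],P[...,1]-c[1])<.027)
    q=P[m][:,:2].astype(np.float32)*1000; print('boss',len(q),cv2.minEnclosingCircle(q),np.percentile(q,[1,99],0).mean(0))
    # stem, tool frame
    m=ok&(np.hypot(L[...,0],L[...,1])<.012)&(L[...,2]>.025)&(L[...,2]<.135)
    q=L[m]*1000
    for a in range(20,135,10):
        w=q[(q[:,2]>=a)&(q[:,2]<a+10)]
        if len(w)>5: print(a,len(w),'x',np.percentile(w[:,0],[2,50,98]).round(1),'y',np.percentile(w[:,1],[3,50,97]).round(1))
    print('tip z tool',q[:,2].max())
run(sys.argv[1])
E
python3 meas.py w4.png
```

```text
t 8.3 tcp [0.4943 0.201  0.3097] delta mm [-59.9   1.8  -0.2] z [ 0.0002 -0.0007 -1.    ] y [ 0.297  0.955 -0.001]Traceback (most recent call last):
  File "meas.py", line 19, in <module>
    run(sys.argv[1])
    ~~~^^^^^^^^^^^^^
  File "meas.py", line 11, in run
    q=P[m][:,:2].astype(np.float32)*1000; print('boss',len(q),cv2.minEnclosingCircle(q),np.percentile(q,[1,99],0).mean(0))
                                                                                        ~~~~~~~~~~~~~^^^^^^^^^^^^
    return _quantile_unchecked(
        a, q, axis, out, overwrite_input, method, keepdims, weights)
    return _ureduce(a,
                    func=_quantile_ureduce_func,
    ...<5 lines>...
                    overwrite_input=overwrite_input,
                    method=method)
    r = func(a, **kwargs)
    result = _quantile(arr,
                       quantiles=q,
    ...<2 lines>...
                       out=out,
                       weights=wgt)
    slices_having_nans = np.isnan(arr[-1, ...])
                                  ~~~^^^^^^^^^
IndexError: index -1 is out of bounds for axis 0 with size 0
```

View pics/w4.png

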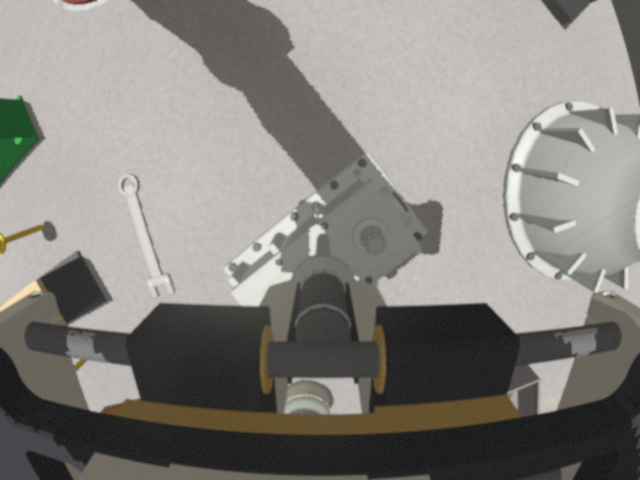

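The flange and stem hide the bore, which would be near (325,285). Stepping aside will let me see both bore and stem.

Emit:
carry_out(
  increments=[
    [[10,-20,0,0,0,0,-1],[20,-45,0,0,0,0,-1],[28,-65,0,0,0,0,-1],[30,-70,0,0,0,0,-1],[30,-70,0,0,0,0,-1],[30,-70,0,0,0,0,-1],[30,-70,0,0,0,0,-1]],
  ],
)

```text
time: 9.05
tool_pos: [0.4453, 0.1456, 0.3096]
tool_rot: [0.466, 3.107, 0.001]
contact_force: [0.6, 0.3, -2.4]
opening: 0.234
```

```bash
python3 meas.py w5.png
```

```text
t 9.05 tcp [0.4453 0.1456 0.3096] delta mm [-90.4  69.   -0.3] z [ 0.0005  0.0005 -1.    ] y [0.293 0.956 0.001]
boss 282 ((547.2196044921875, 190.5418701171875), 18.331192016601562) [546.8571 192.4782]
60 23 x [2.8 4.3 5. ] y [-2.9  1.   4.4]
70 57 x [1.2 3.9 5.1] y [-3.7  0.4  4.9]
80 63 x [0.2 3.7 5.1] y [-4.2  0.4  5.2]
90 46 x [1.8 3.8 4.7] y [-3.8  0.7  5.3]
100 51 x [1.7 4.  5.1] y [-3.6  0.4  5.1]
110 42 x [0.9 3.8 4.9] y [-4.1  0.4  5.6]
120 7 x [0.5 3.1 4.6] y [-4.1  0.4  5.2]
tip z tool 124.26943817903165
```

View pics/w5.png

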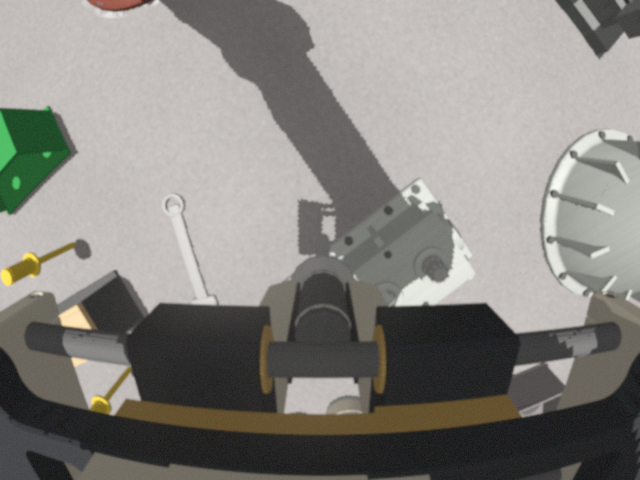

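Stem in the tool frame: straight, axis at x ≈ 0, y ≈ +0.5 mm, tip 124.5 mm ahead of the TCP (124.6 expected). The bore (about (395,285)) is half hidden. Moving outwards should bring it up the picture.

Emit:
carry_out(
  increments=[
    [[-20,4,0,0,0,0,-1],[-50,10,0,0,0,0,-1],[-80,16,0,0,0,0,-1],[-95,19,0,0,0,0,-1],[-100,20,0,0,0,0,-1],[-100,20,0,0,0,0,-1],[-100,20,0,0,0,0,-1],[-100,20,0,0,0,0,-1]],
  ],
)

```text
time: 9.9
tool_pos: [0.5452, 0.1348, 0.3098]
tool_rot: [-0.466, -3.106, -0.0]
contact_force: [-0.2, 0.3, -1.9]
opening: 0.235
```

```bash
for i in 6 7 8; do python3 meas.py w$i.png | grep -v ' x \['; done
```

```text
t 9.9 tcp [0.5452 0.1348 0.3098] delta mm [ 8.2 50.  -0.2] z [-0.0006  0.0003 -1.    ] y [0.293 0.956 0.   ]
boss 761 ((551.0318603515625, 184.98312377929688), 20.12834930419922) [551.2357 184.9864]
tip z tool 123.21379011729445
t 9.95 tcp [0.5453 0.1346 0.3099] delta mm [ 8.4 50.1 -0.1] z [-0.0002  0.0003 -1.    ] y [0.293 0.956 0.   ]
boss 761 ((551.274169921875, 184.904541015625), 20.161916732788086) [551.3641 184.9328]
tip z tool 123.77643997014835
t 10.0 tcp [0.5455 0.1345 0.31  ] delta mm [ 8.6 50.1 -0. ] z [ 0.      0.0002 -1.    ] y [0.294 0.956 0.   ]
boss 752 ((551.4840698242188, 185.05709838867188), 20.15631866455078) [551.3229 184.9539]
tip z tool 123.24362839529256
```

View pics/w6.png

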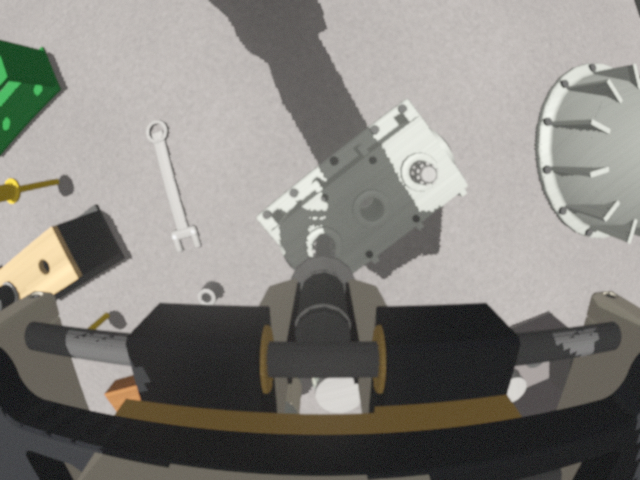

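The bore is fully in view at (371,207): boss circle (0.5513, 0.185), radius 20.15 mm, repeatable to 0.3 mm. Move above it.

Emit:
carry_out(
  increments=[
    [[3,15,0,0,0,0,-1],[6,33,0,0,0,0,-1],[8,45,0,0,0,0,-1],[9,49.5,0,0,0,0,-1],[9,49.5,0,0,0,0,-1],[9,49.5,0,0,0,0,-1],[9,49.5,0,0,0,0,-1],[9,49.5,0,0,0,0,-1]],
  ],
)

```text
time: 10.85
tool_pos: [0.5522, 0.1833, 0.3097]
tool_rot: [0.47, 3.106, -0.001]
contact_force: [0.1, 0.9, -2.8]
opening: 0.232
```

Run:
```python
from h import *
for i in range(3):
    delta([.5512,.1845,.31]); get_image('top')
```

```text
t 10.85 tcp [0.5522 0.1833 0.3097] delta mm [ 1.3  0.8 -0.3] z [ 1.e-04 -4.e-04 -1.e+00] y [ 0.296  0.955 -0.   ]
t 10.9 tcp [0.5522 0.1835 0.3097] delta mm [ 1.2  0.7 -0.3] z [ 1.e-04 -3.e-04 -1.e+00] y [ 0.295  0.955 -0.   ]
t 10.95 tcp [0.5522 0.1836 0.3098] delta mm [ 1.2  0.6 -0.2] z [ 1.e-04 -2.e-04 -1.e+00] y [ 0.295  0.955 -0.   ]
```

Emit:
carry_out(
  increments=[
    [[1,0.3,0,0,0,0,-1],[1,0.3,10,0,0,0,-1],[1,0.3,25,0,0,0,-1],[1,0.3,40,0,0,0,-1],[1,0.3,55,0,0,0,-1],[1,0.3,65,0,0,0,-1],[1,0.3,65,0,0,0,-1],[1,0.3,65,0,0,0,-1]],
  ],
)

```text
time: 11.8
tool_pos: [0.5514, 0.1848, 0.2447]
tool_rot: [0.467, 3.106, 0.0]
contact_force: [0.4, 0.7, -1.6]
opening: 0.23
```

Run:
```python
from h import *
for i in range(2):
    delta([.5512,.1845,.245]); grab('scene','s3.png')
g=grab('top','t3.png')
a=cv2.imread('pics/s3.png')[280:430,320:500]; b=cv2.imread('pics/t3.png')[160:270,140:280]
cv2.imwrite('pics/c4.png',np.hstack([cv2.resize(a,(540,450),interpolation=2)]))
```

```text
t 11.8 tcp [0.5514 0.1848 0.2447] delta mm [ 0.1 -0.4 -0.3] z [ 2.e-04 -0.e+00 -1.e+00] y [0.294 0.956 0.   ]
t 11.85 tcp [0.5517 0.1849 0.2452] delta mm [ 0.4 -0.5  0.2] z [ 1.2e-03  4.0e-04 -1.0e+00] y [0.294 0.956 0.001]
```

View pics/c4.png

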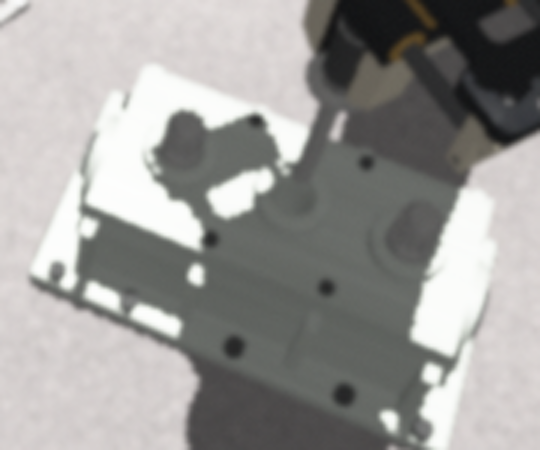

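The scene crop shows the stem tip just over the middle boss at (300,195). I'll run a numeric cross-check with the scene camera's depth before going in.

Run:
```python
from h import *
np.set_printoptions(precision=4,suppress=True)
_,d0,K,V=load('scene.png'); P0=cloud(d0,K,V); _,d,K,V=load('s3.png'); P=cloud(d,K,V)
c=np.array([.5513,.185]); f=lambda P:np.hypot(P[...,0]-c[0],P[...,1]-c[1])
m=(abs(P0[...,2]-.1)<.004)&(f(P0)<.027); q=P0[m][:,:2].astype(np.float32)*1000
print('boss',len(q),cv2.minEnclosingCircle(q),np.percentile(q,[2,98],0).mean(0))
cam=-V[:3,:3].T@V[:3,3]; g=c-cam[:2]; g/=np.linalg.norm(g); s=np.array([-g[1],g[0]])
for lo in (.125,.145,.165,.185):
    m=(P[...,2]>lo)&(P[...,2]<lo+.02)&(f(P)<.02); q=(P[m][:,:2]-c)*1000
    print(lo,len(q),'along view',np.percentile(q@g,[5,50]).round(1),'(front ~-5)','across',np.percentile(q@s,[3,50,97]).round(1))
delta([.5512,.1845,.175])
```

```text
boss 300 ((551.4185791015625, 185.0106964111328), 19.833608627319336) [551.7904 185.2224]
0.125 42 along view [-5.6 -4.2] (front ~-5) across [-4.4  0.2  4.4]
0.145 47 along view [-5.8 -4.5] (front ~-5) across [-4.6 -0.1  4.7]
0.165 48 along view [-5.5 -4.2] (front ~-5) across [-4.7 -0.2  4.2]
0.185 37 along view [-5.4 -4.3] (front ~-5) across [-4.4  0.1  4.4]
t 11.95 tcp [0.5518 0.185  0.2455] delta mm [ 0.5 -0.7 70.5] z [ 0.0018  0.0006 -1.    ] y [0.294 0.956 0.001]
```

Both cameras agree: boss at (0.5514, 0.1850), and the stem is within 0.5 mm of its axis and vertical. Lower in two stages.

Emit:
carry_out(
  increments=[
    [[0,0,5,0,0,0,-1],[0,0,10,0,0,0,-1],[0,0,15,0,0,0,-1],[0,0,20,0,0,0,-1],[0,0,25,0,0,0,-1],[0,0,30,0,0,0,-1],[0,0,30,0,0,0,-1],[0,0,30,0,0,0,-1]],
  ],
)

```text
time: 12.75
tool_pos: [0.5512, 0.1848, 0.2145]
tool_rot: [-0.468, -3.106, 0.0]
contact_force: [0.6, -0.2, -2.1]
opening: 0.23
```

Run:
```python
from h import *
delta([.5512,.1845,.1725])
```

```text
t 12.75 tcp [0.5512 0.1848 0.2145] delta mm [-0.  -0.3 42. ] z [-2.e-04 -1.e-04 -1.e+00] y [ 0.294  0.956 -0.   ]
```

Emit:
carry_out(
  increments=[
    [[0,0,6,0,0,0,-1],[0,0,12,0,0,0,-1],[0,0,18,0,0,0,-1],[0,0,24,0,0,0,-1],[0,0,30,0,0,0,-1],[0,0,36,0,0,0,-1],[0,0,42,0,0,0,-1],[0,0,42,0,0,0,-1]],
  ],
)

```text
time: 13.55
tool_pos: [0.5506, 0.1846, 0.1715]
tool_rot: [-0.467, -3.105, 0.002]
contact_force: [-0.4, -0.0, -2.5]
opening: 0.234
```

Emit:
carry_out(
  increments=[
    [[0,0,0,0,0,0,-1],[0,0,0,0,0,0,-1],[0,0,0,0,0,0,-1],[0,0,0,0,0,0,-1],[0,0,0,0,0,0,-1],[0,0,0,0,0,0,-1]],
  ],
)

```text
time: 14.15
tool_pos: [0.5512, 0.1848, 0.1727]
tool_rot: [0.468, 3.106, 0.0]
contact_force: [-0.3, 0.3, -2.9]
opening: 0.229
```

Run:
```python
from h import *
for i in range(3):
    delta([.5512,.1845,.1725]); s=env.state(); print(s['contact_force'].round(1),s['opening'],abs(s['qd']).max())
    _,d,K,V=grab('scene',f's{5+i}.png')
P=cloud(d,K,V); c=np.array([.5513,.185]); f=np.hypot(P[...,0]-c[0],P[...,1]-c[1])
cam=-V[:3,:3].T@V[:3,3]; g=c-cam[:2]; g/=np.linalg.norm(g); sd=np.array([-g[1],g[0]])
for lo in (.105,.125):
    m=(P[...,2]>lo)&(P[...,2]<lo+.02)&(f<.012); q=(P[m][:,:2]-c)*1000
    print(lo,len(q),np.percentile(q@g,[5,50]).round(1),np.percentile(q@sd,[3,50,97]).round(1))
```

```text
t 14.15 tcp [0.5512 0.1848 0.1727] delta mm [-0.  -0.3  0.2] z [ 1.e-04  0.e+00 -1.e+00] y [0.294 0.956 0.   ]
[-0.3  0.3 -2.9] 0.22891854342642298 0.001949859389774718
t 14.2 tcp [0.5512 0.1848 0.1727] delta mm [-0.1 -0.3  0.2] z [ 1.e-04 -0.e+00 -1.e+00] y [0.294 0.956 0.   ]
[ 0.1  0.4 -2.1] 0.23225892715174465 0.0029679892784909767
t 14.25 tcp [0.5512 0.1848 0.1727] delta mm [-0.1 -0.3  0.2] z [ 0. -0. -1.] y [ 0.294  0.956 -0.   ]
[-0.6 -1.  -0.8] 0.231114225509175 0.0016936974301347682
0.105 36 [-4.9 -3.7] [-4.6 -0.4  4.2]
0.125 1 [-5.4 -5.4] [-0.1 -0.1 -0.1]
```

The tip is at z ≈ 0.048, 52 mm deep, centred to about 0.5 mm and still. The load is only the probe's weight. Handing in.

```bash
python3 -c "
from rig import env
print(env.finish_job())"
```

```text
the job is handed in; nothing more can be done
None
```

I took the slender probe from the stand's +y hole and lowered it about 52 mm into the empty middle bore (bore_b). I handed the job in with the gripper still holding it there; the hand-in gives no verdict.

- **Position:** in the last check the stem was about 0.5 mm off the bore axis by the scene camera. Only the 20 mm or so of stem above the mouth was visible then. The 52 mm depth comes from the TCP height and the probe's length.
- **Upright and still:** the tool was vertical to within about 0.1°. The joints were nearly still, under 0.003 rad/s.
- **Grip and contact:** the fingers held at about 21.5 mm on the 22 mm grip, with 30 N commanded. The wrist force was roughly the probe's weight, with 1 N or so of noise, so there was no sign of touching the casting.
- **Disagreements:** the wrist and scene cameras put the bore within about 0.5 mm of each other. The first coarse top-view reading was about 3 mm off in y, so I dropped it.
- **Other items:** after the lift, the scene view showed the plug gauge and the yellow look-alikes where they had been. I did not check the other items again at the end.

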